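# Draw the tapped plug from the gear casing with the puller rod

## Task

Take the puller rod from its stand, thread it into the tapped plug in the casing (the plug with the slotted hole) with a quarter turn clockwise, and pull the plug straight up out of its well. Set the plug down gently, upright and with the puller still threaded in it, inside the open parts tray and let go. Leave the other plug, the one with the closed face, where it is.

Things in the scene. Friction and masses are not known exactly. Their poses are not given: they have to be found in the camera images.
- puller_grip (a point): Centre of the flat T-bar on top of the steel puller rod, which stands upright in its stand (z is its axis, up). The bar is 56 mm long along x, 12 mm thick along y, 26 mm high: pinch it across its 12 mm from above. The collar's underside is 65 mm and the rod's tip 89 mm below this point. About 0.2 kg; the rod is the same after half a turn.
- puller_collar (a point): Point on the rod's axis at the underside of its collar (40 mm across, 6 mm thick; the shank above and below is 16 mm thick), 24 mm above the tip; same axes as the grip. In the stand the collar rests on the stand's top and the tip hangs in its hole: lift by 30 mm or more to clear it.
- puller_tip (a point): Lower end of the puller rod, on its axis; same axes as the grip. Here two opposed thread lugs stick out, together 38 mm long along x (parallel to the T-bar), 6 mm wide and 6 mm high, their underside level with this point.
- puller: The puller rod; its origin is its tip, axes as the grip. How it threads: lower it with the T-bar along the plug's slot (either way round) until the lugs land, collar 4 mm above the face; then turn it clockwise seen from above (z angle decreasing) while it sinks those 4 mm, until the collar sits on the face.
- plug_face (a point): Centre of the top face of the tapped steel plug, 52 x 52 mm, 50 mm high, 0.3 to 0.6 kg, z up. At the start the face is flush with the casing's top, 60 mm above the bench. In it is a hole 22 mm across, crossed by a slot 44 mm long along x and 13 mm wide along y, above a coarse two-start thread.
- plug: The tapped plug; origin at the centre of its underside, axes as its face. Its thread takes a quarter turn: between 70 and 90 degrees the lugs are fully held; a stop lies a little past 90. Play in the thread is 2.5 mm along the axis and 3 mm sideways, so a lifted plug hangs 2 to 3 mm below the collar. It stays locked when released.
- blank_face (a point): Centre of the top face of the other steel plug, same size and also flush with the casing's top, but closed: only a low round button, 18 mm across and 3 mm high, in its middle. Not to be moved.
- casing: Cast aluminium gear casing, fixed, 110 mm along x, 220 mm along y, 60 mm high, with a foot rim 130 x 240 x 10 mm; origin at the centre of its underside. Two square wells, 54 mm wide, 50 mm deep, open upwards at y = -55 and +55 mm: one holds the tapped plug, the other the closed plug, in either order. Plugs lift freely but cannot turn.
- stand: Grey fixed block that holds the puller rod, 80 x 80 x 45 mm; origin at the centre of its underside. Slotted hole in its top, 48 mm along x, 22 mm along y, 35 mm deep.
- tray: Shallow open steel parts tray, square, fixed, 160 x 160 mm outside, 25 mm high, walls and floor about 4 mm thick; origin at the centre of its underside, on the bench.
- tray_in (a point): Centre of the tray's inner floor, about 4 mm above the bench; z up.
Mind the look-alikes: they are no part of the job. Leave any blue or pink look-alike of the plug alone.

How it is judged:
By the outcome, as a careful person would: the job done as asked, in the order asked, and still so for the second after the job is handed in, with the robot touching nothing.
It also fails if it takes over 58 s, if anything falls off the work surface, if the arm or the gripper's body presses on something with over 40 N, if the wrist force passes 120 N, or if a joint passes its speed limit or range.

## Robot

A 7-joint arm with a two-finger parallel gripper is mounted at the origin on the work surface. World frame = base frame: x ahead of the robot, y to its left, z up, the work surface at z = 0. Lengths are in m, angles in rad, forces in N, time in s.
With the tool pointing down it reaches from about 0.4 to 0.85 m from the base axis. Payload 4.4 kg.
Tool frame: the origin (TCP) lies at the very end of the fingers, on their centre line; the grasp point (between the pads) lies 19 mm behind it; z points along the fingers, y is the direction in which the jaws open and shut (so a half turn about z gives the same grasp; the last joint's range is limited). The gripper opens to 94 mm and grips with 3 to 60 N. Pads are 16 mm wide; open, the fingers measure 119 mm over their backs; the gripper's body (75 mm by 177 mm) begins 78 mm behind the grasp point.
Start: joints at [-1.246, 0.628, 0.038, 1.517, -0.027, 0.996, -0.02], TCP at [0.248, 0.601, 0.205] pointing down, gripper open.
Joint ranges: [-3.06, 3.06], [-0.37, 2.12], [-1.25, 1.32], [0.18, 2.47], [-1.1, 4.24], [0.23, 1.98], [-2.94, 2.94]. Speed limits (rad/s): [2.57, 2.57, 3.14, 3.14, 3.14, 3.14, 3.14].

## Interface

Orientations are given as a 3x3 rotation matrix whose columns are the frame's x, y, z axes.
In Python, from plant import sensors, viewer, robot gives the robot as it stands.
- The arm moves only by the tool play_rows, never from a script. Its argument "rows" is a list of rows, each a list of 7 numbers: the shift along the tool's x, y, z in cm, then the turn, a rotation vector about the tool's x, y, z in degrees, then the gripper command: -1 is shut, 1 is fully open, values between are in proportion. A call has 1 to 10 rows; each row shifts and turns the pose as measured when the row begins, along the tool's axes as they then stand; what a row does not reach is not made up. A row lasts 1/8 s, in which the tool goes at most 62.5 mm and 10.7 degrees, less where a joint would pass 70% of its speed; a pose out of reach is approached as far as the arm can. A call with a gripper value outside its range is refused whole. The fingers move at their own pace and stop on an object; "grip_force" is the grip in N (left out, the last holds). Time passes only in rows, so rows that do not move let the fingers close. It gives the time, the measured TCP pose, the force and the opening at its end, in the units of the state.
- sensors.observe(): the state, without advancing time (a new reading comes with each control period).
- viewer.grab_frame(name): name is "scene" or "side" or "wrist"; returns a dict with "img" (420x560x3 uint8, red, green, blue), "depth" (420x560 float32, m along the optical axis (not along the pixel's ray), 0 where there is no reading), "intrinsics" (3x3 intrinsics, pixels), "position" and "orientation" of the camera in the world; the wrist camera has in their place "hand_eye" (4x4, takes a point from camera to tool coordinates, whose origin is the TCP and whose axes are the flange's). Camera axes: x right, y up, looking along -z (the intrinsics and any distortion apply to the point x, -y, -z); pixel columns grow to the right and rows downward; lengths in m; the calibration is good to about 2 mm. A picture is of the moment at which its call begins: read the wrist's pose just before it.
- robot.hand_in(): hands the job in, once; it reports no verdict.
The state is a dict: "time_s": time; "qpos": joint angles; "joint_vel": joint speeds; "joint_efforts": joint torques, N m; "eef_pos": TCP position; "ee_rot": TCP orientation; "force": force on the tool from outside, world axes, zero at the start; "moment": the same for the moment, N m; "finger_gap": opening from 0.0 (shut) to 1.0 (fully open).
Only numpy, scipy, OpenCV 4.12 (cv2) and the standard library are available. Lean on these libraries where they do the work, as an engineer would, in place of code of your own. Each camera call takes 0.05 s, during which the arm holds its last target.

## Working session

There is one attempt and no reset: what is moved stays moved. The work goes in short steps, Python scripts to look and compute and a tool call to move; the robot and the scene stay as the last step left them, time stands still between calls to the robot, and variables do not carry over. Pictures are saved under pics/ and viewed, and the job is handed in when it is done.

Besides the shell and the picture viewer there is one more tool, called as a command line: name --pt "numbers of a row" for each row, then --argument value for the rest. play_rows: Moves the arm, as the interface text tells. Its arguments: {"type":"object","properties":{"rows":{"type":"array"},"grip_force":{"type":"number"}},"required":["rows"]}

```bash
ls; mkdir -p pics
python3 - <<'E'
from plant import sensors, viewer, robot
import cv2,numpy as np,pickle
s=sensors.observe()
print({k:np.round(v,3).tolist() for k,v in s.items()})
for n in ("scene","side","wrist"):
    f=viewer.grab_frame(n); pickle.dump((s,f),open(f"{n}0.pkl","wb"))
    cv2.imwrite(f"pics/{n}0.png",f["img"][:,:,::-1])
    print(n,{k:np.round(v,3).tolist() for k,v in f.items() if k not in("img","depth")})
E
```

```text
pics
{'time_s': 0.0, 'qpos': [-1.246, 0.629, 0.038, 1.518, -0.027, 0.996, -0.02], 'joint_vel': [-0.001, -0.001, -0.0, -0.001, 0.0, -0.0, 0.0], 'joint_efforts': [0.002, -54.971, 1.144, -18.664, -0.052, 0.024, 0.0], 'eef_pos': [0.247, 0.6, 0.205], 'ee_rot': [[-0.925, 0.381, -0.001], [0.381, 0.925, -0.002], [-0.0, -0.002, -1.0]], 'force': [-0.214, 0.468, 0.219], 'moment': [-0.029, -0.041, -0.012], 'finger_gap': 0.999}
scene {'intrinsics': [[424.557, 0.0, 278.159], [0.0, 424.557, 213.926], [0.0, 0.0, 1.0]], 'position': [0.818, 0.385, 0.712], 'orientation': [[-0.72, -0.532, 0.445], [0.693, -0.546, 0.47], [-0.007, 0.647, 0.762]]}
side {'intrinsics': [[416.181, 0.0, 279.996], [0.0, 416.181, 218.217], [0.0, 0.0, 1.0]], 'position': [0.412, -0.583, 0.789], 'orientation': [[0.989, 0.118, -0.086], [-0.145, 0.755, -0.639], [-0.011, 0.645, 0.765]]}
wrist {'intrinsics': [[317.078, 0.0, 277.206], [0.0, 317.078, 209.567], [0.0, 0.0, 1.0]], 'hand_eye': [[-0.001, 0.973, 0.233, 0.068], [1.0, 0.001, -0.0, -0.0], [-0.001, 0.233, -0.973, -0.179], [0.0, 0.0, 0.0, 1.0]]}
```

View pics/scene0.png

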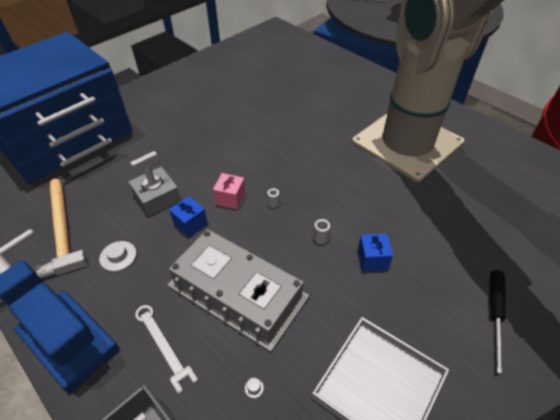

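View pics/side0.png

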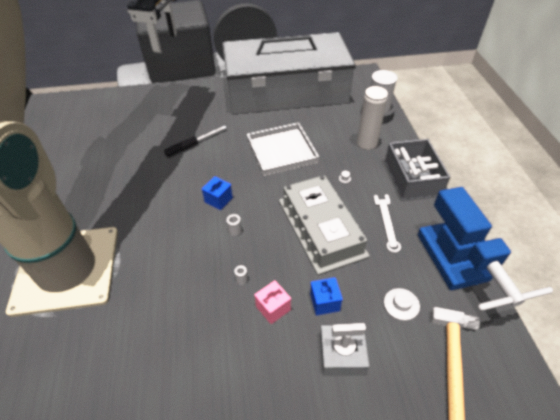

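View pics/wrist0.png

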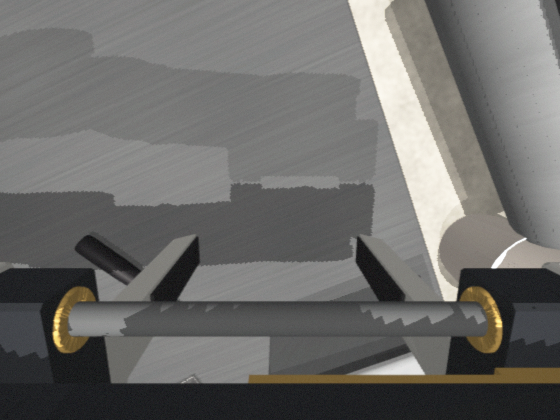

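Scene view: the stand with the puller is at (153,185), with its T-bar at (145,158). The casing holds the slotted plug at (261,290) and the blank with its button at (211,262). The tray is at (382,372), and the blue and pink cubes are look-alikes. Next I'll enlarge these areas and measure.

```bash
cat > h.py <<'E'
import numpy as np,cv2,pickle
def ray(f,uv):
    K=f["intrinsics"];p=np.array([(uv[0]-K[0,2])/K[0,0],-(uv[1]-K[1,2])/K[1,1],-1.0])
    if "hand_eye" in f:
        s=f["s"];X=np.array(f["hand_eye"]);R=np.array(s["ee_rot"]);return R@X[:3,3]+s["eef_pos"],R@X[:3,:3]@p
    return np.array(f["position"]),np.array(f["orientation"])@p
def onz(f,uv,z):
    o,d=ray(f,uv);return o+d*(z-o[2])/d[2]
def cloud(f):
    h,w=f["depth"].shape;u,v=np.meshgrid(np.arange(w),np.arange(h));K=f["intrinsics"];D=f["depth"]
    P=np.stack([(u-K[0,2])/K[0,0]*D,-(v-K[1,2])/K[1,1]*D,-D],-1)
    if "hand_eye" in f:
        s=f["s"];X=np.array(f["hand_eye"]);R=np.array(s["ee_rot"]);return (P@X[:3,:3].T+X[:3,3])@R.T+s["eef_pos"]
    return P@np.array(f["orientation"]).T+f["position"]
def load(n):
    s,f=pickle.load(open(n,"rb"));f=dict(f);f["s"]=s;return f
def crop(f,x0,y0,w,h,k,name):
    cv2.imwrite(name,cv2.resize(f["img"][y0:y0+h,x0:x0+w,::-1],None,fx=k,fy=k,interpolation=cv2.INTER_CUBIC))
E
python3 - <<'E'
from h import *
f=load("scene0.pkl");g=load("side0.pkl")
a=lambda f,x,y,w,h,k:cv2.resize(f["img"][y:y+h,x:x+w,::-1],None,fx=k,fy=k,interpolation=cv2.INTER_CUBIC)
cv2.imwrite("pics/c1.png",np.vstack([np.hstack([a(f,110,140,100,75,4),a(f,160,225,100*3//2,75*3//2,2.6667)]),np.hstack([a(g,300,310,100,75,4),a(g,260,165,150,112,2.6667)])]) )
for nm,F in(("scene",f),("side",g)):
    P=cloud(F);z=P[...,2]
    pts={"scene":{"tbar":(145,158),"collar":(153,187),"blank":(200,255),"tap":(250,283),"tray":(382,372)},"side":{"tbar":(349,330),"tap":(304,192),"blank":(325,232),"tray":(283,147)}}[nm]
    for k,(u,v) in pts.items(): print(nm,k,P[v,u].round(4))
    for zr,lab in(((.055,.066),"casing60"),((.038,.05),"stand45"),((.1,.13),"tbar"),((.02,.03),"tray25")):
        m=((z>zr[0])&(z<zr[1])&(P[...,0]>.2)&(P[...,0]<.8)&(np.abs(P[...,1])<.7)).astype(np.uint8)
        n,L,st,c=cv2.connectedComponentsWithStats(m)
        for i in range(1,n):
            if st[i,4]>60:
                q=P[L==i];(cx,cy),(w,h),an=cv2.minAreaRect(q[:,:2].astype(np.float32)*1000)
                print(nm,lab,st[i],"c",round(cx),round(cy),"wh",round(w),round(h),"ang",round(an,1),"z",q[:,2].mean().round(4))
E
```

```text
Traceback (most recent call last):
ValueError: all the input array dimensions except for the concatenation axis must match exactly, but along dimension 0, the array at index 0 has size 300 and the array at index 1 has size 299
```

Run:
```python
from h import *
f=load("scene0.pkl");g=load("side0.pkl")
a=lambda f,x,y,w,h:cv2.resize(f["img"][y:y+h,x:x+w,::-1],(400,300),interpolation=cv2.INTER_CUBIC)
cv2.imwrite("pics/c1.png",np.vstack([np.hstack([a(f,110,140,100,75),a(f,160,225,150,112)]),np.hstack([a(g,300,310,100,75),a(g,260,165,150,112)])]) )
for nm,F in(("scene",f),("side",g)):
    P=cloud(F);z=P[...,2]
    pts={"scene":{"tbar":(145,158),"collar":(153,187),"blank":(200,255),"tap":(250,283),"tray":(382,372)},"side":{"tbar":(349,330),"tap":(304,192),"blank":(325,232),"tray":(283,147)}}[nm]
    for k,(u,v) in pts.items(): print(nm,k,P[v,u].round(4))
    for zr,lab in(((.055,.066),"casing60"),((.038,.05),"stand45"),((.1,.13),"tbar"),((.02,.03),"tray25")):
        m=((z>zr[0])&(z<zr[1])&(P[...,0]>.2)&(P[...,0]<.8)&(np.abs(P[...,1])<.7)).astype(np.uint8)
        n,L,st,c=cv2.connectedComponentsWithStats(m)
        for i in range(1,n):
            if st[i,4]>60:
                q=P[L==i];(cx,cy),(w,h),an=cv2.minAreaRect(q[:,:2].astype(np.float32)*1000)
                print(nm,lab,st[i],"c",round(cx),round(cy),"wh",round(w),round(h),"ang",round(an,1),"z",q[:,2].mean().round(4))
```

```text
scene tbar [ 0.5656 -0.2781  0.1226]
scene collar [ 0.5733 -0.2663  0.0514]
scene blank [ 0.6115 -0.0462  0.0603]
scene tap [0.5843 0.0635 0.0597]
scene tray [0.5191 0.3161 0.0021]
scene casing60 [ 19 113 110  57 484] c 619 -519 wh 14 274 ang 89.0 z 0.0605
scene casing60 [ 169  229  135  103 6391] c 592 31 wh 112 222 ang 12.8 z 0.0597
scene stand45 [ 17 118 114  56 791] c 624 -504 wh 67 279 ang 83.5 z 0.045
scene stand45 [129 166  49  39 836] c 565 -283 wh 84 80 ang 81.4 z 0.0443
scene stand45 [214 173  31  25 352] c 447 -163 wh 54 54 ang 29.0 z 0.0465
scene stand45 [170 196  35  30 429] c 557 -166 wh 53 56 ang 2.6 z 0.0468
scene stand45 [315 219  16  14 131] c 384 56 wh 31 31 ang 43.3 z 0.0432
scene stand45 [360 234  34  27 344] c 350 164 wh 56 52 ang 49.5 z 0.0465
scene stand45 [171 272 132  64 488] c 631 62 wh 96 245 ang 38.7 z 0.0444
scene stand45 [254 282  15  11  69] c 572 79 wh 15 28 ang 80.4 z 0.0428
scene tbar [   0   91  124   63 1932] c 627 -508 wh 80 282 ang 79.8 z 0.114
scene tbar [131 151  29  21 323] c 566 -282 wh 16 56 ang 87.1 z 0.1144
scene tray25 [105 125  27  14  
[... 2304 characters left out ...]
37  32  17 151] c 258 373 wh 98 24 ang 28.2 z 0.0231
side tray25 [202 191  30  15  81] c 352 145 wh 74 41 ang 2.6 z 0.025
side tray25 [313 249  52  17 126] c 613 -77 wh 118 19 ang 3.7 z 0.025
side tray25 [321 285   9  16  87] c 562 -161 wh 18 33 ang 18.0 z 0.0263
side tray25 [394 292  18  17 246] c 715 -200 wh 36 35 ang 78.2 z 0.0252
side tray25 [263 295  14  10  61] c 444 -158 wh 29 14 ang 18.1 z 0.0257
side tray25 [255 301  35  19  80] c 444 -183 wh 35 71 ang 74.2 z 0.0249
side tray25 [314 303  27   8  65] c 558 -193 wh 14 53 ang 78.3 z 0.0251
side tray25 [ 433  308   31  112 1277] c 765 -333 wh 211 43 ang 77.9 z 0.0239
side tray25 [323 370  44   3  84] c 561 -324 wh 2 79 ang 81.6 z 0.0252
```

View pics/c1.png

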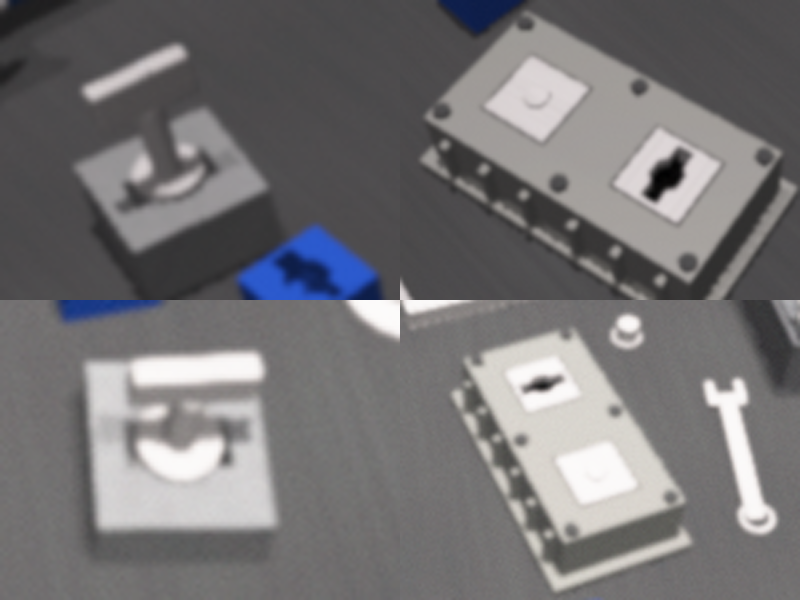

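Crops: the stand and T-bar are top-left and bottom-left. Casing plug A (scene 261,290 / side 313,196) has the slotted hole, so it is the tapped plug. Plug B (scene 211,262 / side 334,230) has a button, so it is the blank. The blue and pink cubes standing on the bench are excluded. Now I'll measure the slot and T-bar more precisely.

Run:
```python
from h import *
f=load("scene0.pkl");g=load("side0.pkl")
for nm,F,(u,v) in(("scene",f,(261,290)),("side",g,(313,196))):
    r=22; gray=F["img"][v-r:v+r,u-r:u+r].max(2)
    # white face = bright
    for lab,m in(("slot",gray<75),("face",gray>205)):
        n,L,st,c=cv2.connectedComponentsWithStats(m.astype(np.uint8))
        i=1+np.argmin(np.hypot(*(c[1:]-r).T)+ (st[1:,4]<25)*99)
        ys,xs=np.where(L==i)
        W=np.array([onz(F,(x+u-r,y+v-r),.06)[:2] for x,y in zip(xs,ys)])*1000
        rc=cv2.minAreaRect(W.astype(np.float32)); e,V=np.linalg.eigh(np.cov(W.T))
        print(nm,lab,len(xs),W.mean(0).round(1),rc,"pca",np.degrees(np.arctan2(V[1,1],V[0,1])).round(1))
for nm,F in(("scene",f),("side",g)):
    P=cloud(F); m=(P[...,2]>.118)&(P[...,2]<.127)&(abs(P[...,0]-.566)<.05)&(abs(P[...,1]+.284)<.05)
    q=P[m]*1000; W=q[:,:2]; e,V=np.linalg.eigh(np.cov(W.T)); print(nm,"bar",m.sum(),W.mean(0),cv2.minAreaRect(W.astype(np.float32)),np.degrees(np.arctan2(V[1,1],V[0,1])),np.median(q[:,2]))
```

```text
scene slot 123 [583.   86.5] ((582.6478271484375, 86.51351928710938), (36.00518798828125, 16.051137924194336), 5.301992416381836) pca -167.6
scene face 206 [577.3 101.9] ((577.10888671875, 100.98114013671875), (48.66289138793945, 15.966668128967285), 12.796314239501953) pca -167.1
side slot 11 [581.2  81.4] ((580.7380981445312, 81.6767807006836), (3.276212692260742, 12.093708038330078), 81.09219360351562) pca 176.2
side face 1324 [583.3  74.6] ((580.8463745117188, 79.20549011230469), (123.92058563232422, 103.95870208740234), 81.04146575927734) pca 97.2
scene bar 136 [ 566.65140808 -281.55199275] ((566.2794189453125, -282.8931884765625), (14.610916137695312, 55.57282638549805), 87.10962677001953) 175.0785352664264 121.63967963422795
side bar 229 [ 566.73839359 -285.7263679 ] ((567.0809936523438, -285.49700927734375), (13.364106178283691, 55.41875076293945), 82.65457916259766) 174.40179097801123 122.15339043931483
```

play_rows --pt "-5 -3.5 -0.3 0 0 0 1" --pt "-5 -3.5 -0.3 0 0 0 1" --pt "-5 -3.5 -0.3 0 0 0 1" --pt "-5 -3.5 -0.3 0 0 0 1" --pt "-5 -3.5 -0.3 0 0 0 1" --pt "-5 -3.5 -0.3 0 0 0 1" --pt "-5 -3.5 -0.3 0 0 0 1" --pt "-5 -3.5 -0.3 0 0 0 1" --pt "-5 -3.5 0 0 0 0 1" --pt "-5 -3.5 0 0 0 0 1"

```text
time_s: 1.4
eef_pos: [0.5827, 0.0806, 0.2265]
ee_rot: [[-0.929, 0.369, -0.002], [0.369, 0.929, 0.0], [0.002, -0.0, -1.0]]
force: [1.2, 0.3, 0.5]
finger_gap: 0.999
```

```bash
cat > snap.py <<'E'
import sys
from plant import sensors, viewer
from h import *
n=sys.argv[1];nm=sys.argv[2]
s=sensors.observe();f=viewer.grab_frame(n);pickle.dump((s,f),open(nm+".pkl","wb"));cv2.imwrite(f"pics/{nm}.png",f["img"][:,:,::-1])
print(s["time_s"],np.round(s["qpos"],3),np.round(s["eef_pos"],4))
E
python3 snap.py wrist w1
```

```text
1.4 [-0.233  0.518  0.075  1.67  -0.046  0.958  1.052] [0.5827 0.0806 0.2265]
```

View pics/w1.png

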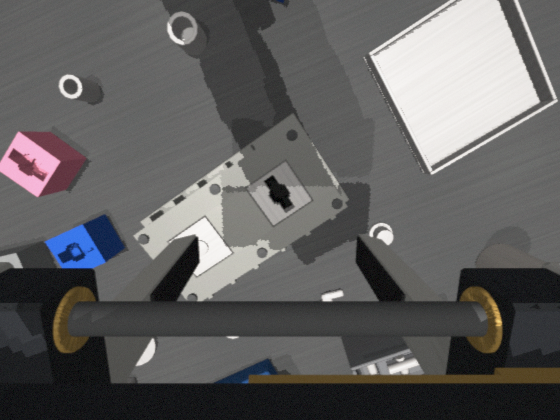

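The wrist view shows the tapped plug and its slot at (280,193). The blank at (210,245) is partly hidden by a finger, and the tray is at (455,85).

Run:
```python
from h import *
f=load("w1.pkl")
g=f["img"].max(2);u,v,r=280,193,34
m=(g[v-r:v+r,u-r:u+r]<55).astype(np.uint8)
n,L,st,c=cv2.connectedComponentsWithStats(m);i=1+np.argmin(np.hypot(*(c[1:]-r).T)+(st[1:,4]<40)*99)
ys,xs=np.where(L==i);W=np.array([onz(f,(x+u-r,y+v-r),.06)[:2] for x,y in zip(xs,ys)])*1000
e,V=np.linalg.eigh(np.cov(W.T));print(len(xs),W.mean(0),cv2.minAreaRect(W.astype(np.float32)),np.degrees(np.arctan2(V[1,1],V[0,1])))
# slot extent, in pca frame
d=(W-W.mean(0))@V;print(d.min(0),d.max(0))
a=cv2.resize(f["img"][v-50:v+50,u-60:u+60,::-1],None,fx=6,fy=6,interpolation=cv2.INTER_CUBIC);cv2.imwrite("pics/w1c.png",a)
```

```text
440 [577.94223583  83.54753028] ((578.0438842773438, 83.45234680175781), (38.70047378540039, 19.435514450073242), 11.901057243347168) -166.99964579941383
[ -9.61416533 -19.48591307] [ 9.88034715 19.34541848]
```

View pics/w1c.png

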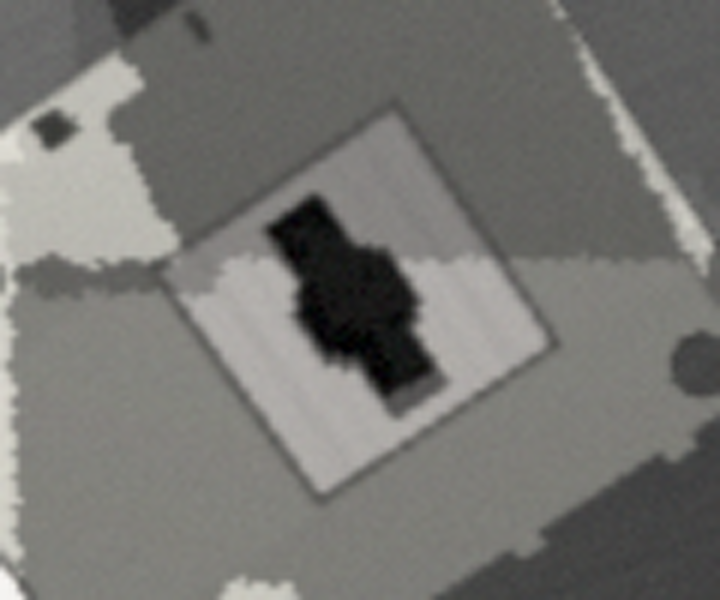

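The crop confirms the slotted face. One slot wall end at (420,395) is lit, which biases the dark-pixel centroid, so I'll use the face and slot corners instead.

Run:
```python
from h import *
f=load("w1.pkl")
for lab,C in(("face",[(395,103),(553,343),(322,500),(160,265)]),("slot",[(315,190),(268,230),(398,418),(447,380)])):
    W=np.array([onz(f,((x+.5)/6-.5+220,(y+.5)/6-.5+143),.06)[:2] for x,y in C])*1000
    print(lab,W.round(1).tolist(),W.mean(0),[np.degrees(np.arctan2(*(W[(i+1)%4]-W[i])[::-1])).round(1) for i in range(4)],[np.linalg.norm(W[(i+1)%4]-W[i]).round(1) for i in range(4)])
```

```text
face [[547.8, 104.1], [599.7, 115.2], [611.9, 64.1], [559.3, 53.3]] [579.67741865  84.18009303] [np.float64(12.1), np.float64(-76.5), np.float64(-168.3), np.float64(102.7)] [np.float64(53.1), np.float64(52.5), np.float64(53.8), np.float64(52.1)]
slot [[557.0, 84.9], [560.6, 74.1], [602.4, 83.3], [599.0, 94.4]] [579.75547365  84.18399817] [np.float64(-71.4), np.float64(12.4), np.float64(107.0), np.float64(-167.1)] [np.float64(11.3), np.float64(42.8), np.float64(11.6), np.float64(43.0)]
```

play_rows --pt "-1.8 -4.9 0 0 0 -2.3 1" --pt "-1.6 -5 0 0 0 -2.3 1" --pt "-1.4 -5.1 0 0 0 -2.3 1" --pt "-1.2 -5.1 0 0 0 -2.3 1" --pt "-1 -5.1 0 0 0 -2.3 1" --pt "-0.8 -5.1 0 0 0 -2.3 1" --pt "-0.6 -5.1 0 0 0 -2 1" --pt "0 0 0 0 0 0 1"

```text
time_s: 2.45
eef_pos: [0.5732, -0.3051, 0.2256]
ee_rot: [[-0.994, 0.108, -0.001], [0.108, 0.994, -0.007], [0.001, -0.008, -1.0]]
force: [0.3, 0.4, 0.4]
finger_gap: 0.999
```

```bash
python3 snap.py wrist w2; python3 -c "
from h import *
f=load('w2.pkl');print(np.round(f['s']['ee_rot'],3))"
```

```text
2.45 [ 0.426  0.607  0.026  1.498 -0.009  1.035  1.915] [ 0.5732 -0.3051  0.2256]
[[-0.994  0.108 -0.001]
 [ 0.108  0.994 -0.007]
 [ 0.001 -0.008 -1.   ]]
```

View pics/w2.png

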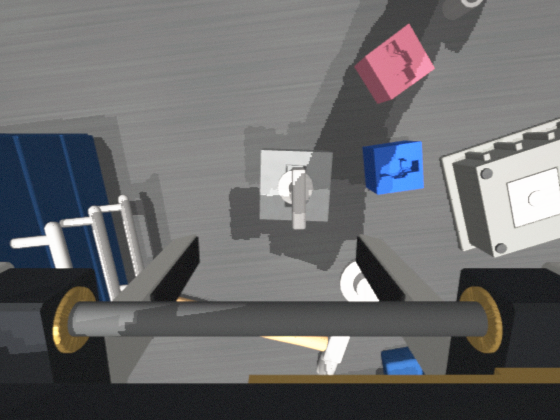

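The wrist view shows the stand at (296,186), with the T-bar running from about (298,172) to (299,228). I'll enlarge it.

Run:
```python
from h import *
f=load("w2.pkl")
crop(f,250,140,100,100,6,"pics/w2c.png")
P=cloud(f); m=(P[...,2]>.117)&(P[...,2]<.129)&(abs(P[...,0]-.566)<.06)&(abs(P[...,1]+.284)<.05)
q=P[m]*1000;W=q[:,:2];e,V=np.linalg.eigh(np.cov(W.T));print(m.sum(),W.mean(0),cv2.minAreaRect(W.astype(np.float32)),np.degrees(np.arctan2(V[1,1],V[0,1])),np.median(q[:,2]))
```

```text
783 [ 564.74161853 -284.78318942] ((565.8262329101562, -285.0152282714844), (11.575700759887695, 56.01158905029297), 84.86111450195312) 174.6341376195418 122.5208408314462
```

View pics/w2c.png

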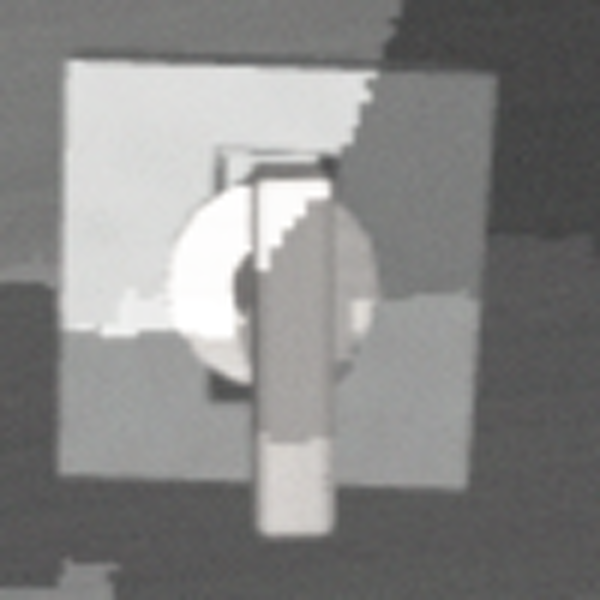

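play_rows --pt "0.95 1.9 0 -0.4 0 -0.9 0" --pt "0 0 4 0 0 0 0" --pt "0 0 3 0 0 0 0" --pt "0 0 0 0 0 0 0"

```text
time_s: 3.0
eef_pos: [0.5688, -0.2714, 0.1541]
ee_rot: [[-0.997, 0.081, 0.001], [0.081, 0.997, 0.008], [-0.0, 0.008, -1.0]]
force: [0.3, 0.2, 0.2]
finger_gap: 0.612
```

play_rows --pt "0.15 -1.2 0 0.3 0 0.5 0" --pt "0 0 0 0 0 0 0" --pt "0 0 0 0 0 0 0"

```text
time_s: 3.38
eef_pos: [0.5685, -0.2833, 0.1573]
ee_rot: [[-0.996, 0.088, 0.005], [0.088, 0.996, 0.001], [-0.005, 0.001, -1.0]]
force: [0.3, -0.1, 0.4]
finger_gap: 0.502
```

play_rows --pt "0.2 -0.2 0 0 0 0 -0.2" --pt "0 0 2 0 0 0 -0.2" --pt "0 0 2 0 0 0 -0.2" --pt "0 0 1 0 0 0 -0.2" --pt "0 0 0 0 0 0 -0.2"

```text
time_s: 4.0
eef_pos: [0.5676, -0.2867, 0.1087]
ee_rot: [[-0.996, 0.089, 0.009], [0.089, 0.996, -0.001], [-0.009, -0.0, -1.0]]
force: [0.1, -0.4, 0.6]
finger_gap: 0.4
```

```bash
python3 snap.py wrist w3
```

```text
4.0 [ 0.42   0.714  0.009  1.658 -0.012  0.761  1.917] [ 0.5676 -0.2867  0.1087]
```

View pics/w3.png

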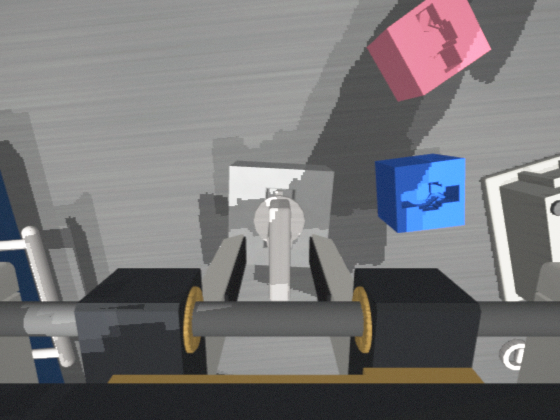

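play_rows --pt "0.15 0.1 0.5 0 0.4 0 -0.3" --pt "0 0 0.35 0 0 0 -0.5" --pt "0 0 0 0 0 0 -0.6" --pt "0 0 0 0 0 0 -1" --pt "0 0 0 0 0 0 -1" --pt "0 0 0 0 0 0 -1" --pt "0 0 0 0 0 0 -1" --grip_force 40

```text
time_s: 4.92
eef_pos: [0.5675, -0.286, 0.1018]
ee_rot: [[-0.996, 0.089, 0.005], [0.089, 0.996, -0.002], [-0.005, -0.002, -1.0]]
force: [0.7, -0.9, -1.5]
finger_gap: 0.127
```

play_rows --pt "0 0 -1 0 0 0 -1" --pt "0 0 -2 0 0 0 -1" --pt "0 0 -3 0 0 0 -1" --pt "0 0 -3 0 0 0 -1" --pt "0 0 -2 0 0 0 -1" --pt "0 0 0 0 0 0 -1"

```text
time_s: 5.68
eef_pos: [0.5659, -0.2857, 0.2168]
ee_rot: [[-0.996, 0.09, 0.004], [0.09, 0.996, -0.002], [-0.004, -0.001, -1.0]]
force: [-0.3, 0.1, -1.2]
finger_gap: 0.125
```

```bash
python3 snap.py side s4; python3 snap.py scene c4
python3 - <<'E'
from h import *
a,b=load("s4.pkl"),load("c4.pkl")
cr=lambda F,x,y:cv2.resize(F["img"][y:y+150,x:x+100,::-1],(400,600),interpolation=cv2.INTER_CUBIC)
cv2.imwrite("pics/g4.png",np.hstack([cr(a,300,240),cr(b,100,70)]))
E
```

```text
5.675 [ 0.413  0.591  0.016  1.556 -0.011  0.991  1.914] [ 0.5659 -0.2857  0.2168]
5.725 [ 0.413  0.592  0.016  1.558 -0.011  0.99   1.914] [ 0.5653 -0.2854  0.2156]
```

View pics/g4.png

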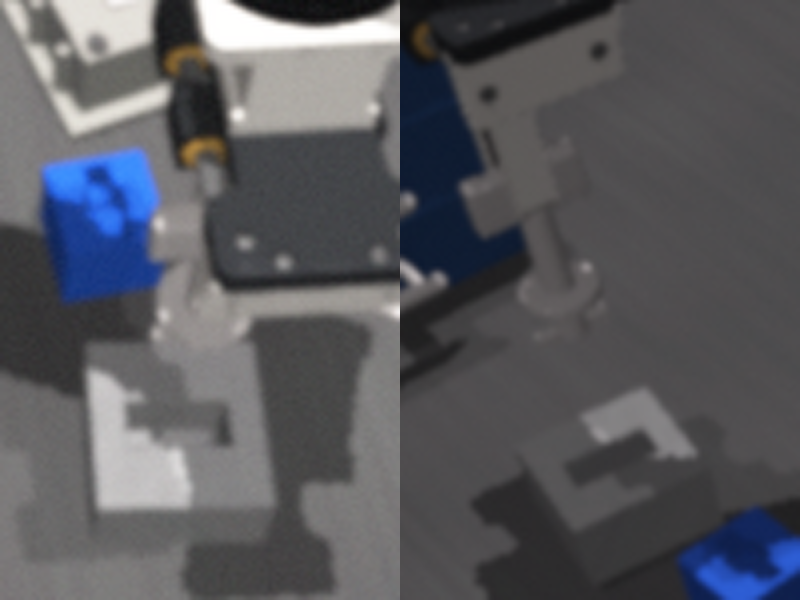

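play_rows --pt "0.2 3 0 0 0 -2.2 -1" --pt "0 5 0 0 0 -2.5 -1" --pt "-0.3 5.5 0 0 0 -2.5 -1" --pt "-0.6 5.5 0 0 0 -2.5 -1" --pt "-0.8 5.5 0 0 0 -2.5 -1" --pt "-1 5 0 0 0 -2.5 -1" --pt "-1 3.5 0 0 0 -2 -1" --pt "-0.5 1.5 0 0 0 0 -1" --pt "0 0 0 0 0 0 -1" --pt "0 0 0 0 0 0 -1"

```text
time_s: 7.02
eef_pos: [0.5808, 0.0693, 0.2017]
ee_rot: [[-0.979, -0.203, -0.021], [-0.203, 0.979, -0.002], [0.021, 0.002, -1.0]]
force: [0.5, -0.4, -2.0]
finger_gap: 0.123
```

play_rows --pt "-0.35 1.4 0 0 -1.1 -0.8 -1" --pt "0 0 0 0 0 0 -1" --pt "0 0 0 0 0 0 -1"

```text
time_s: 7.4
eef_pos: [0.5815, 0.0807, 0.2018]
ee_rot: [[-0.977, -0.212, -0.001], [-0.212, 0.977, 0.001], [0.001, 0.001, -1.0]]
force: [0.3, 0.7, -1.9]
finger_gap: 0.123
```

```bash
python3 snap.py wrist w5;python3 snap.py scene c5;python3 snap.py side s5
python3 - <<'E'
from h import *
f=load("w5.pkl");print(np.round(f['s']['ee_rot'],3))
w,a,b=f,load("s5.pkl"),load("c5.pkl")
cr=lambda F,x,y,W,H:cv2.resize(F["img"][y:y+H,x:x+W,::-1],(266,600),interpolation=cv2.INTER_CUBIC)
cv2.imwrite("pics/g5.png",np.hstack([cr(w,220,120,90,200),cr(a,270,90,90,200),cr(b,210,140,90,200)]))
E
```

```text
7.4 [-0.134  0.542 -0.08   1.701  0.051  0.902  1.55 ] [0.5815 0.0807 0.2018]
7.45 [-0.134  0.542 -0.08   1.701  0.051  0.902  1.55 ] [0.5815 0.081  0.2018]
7.5 [-0.134  0.542 -0.08   1.701  0.051  0.902  1.55 ] [0.5815 0.0811 0.2017]
[[-0.977 -0.212 -0.001]
 [-0.212  0.977  0.001]
 [ 0.001  0.001 -1.   ]]
```

View pics/g5.png

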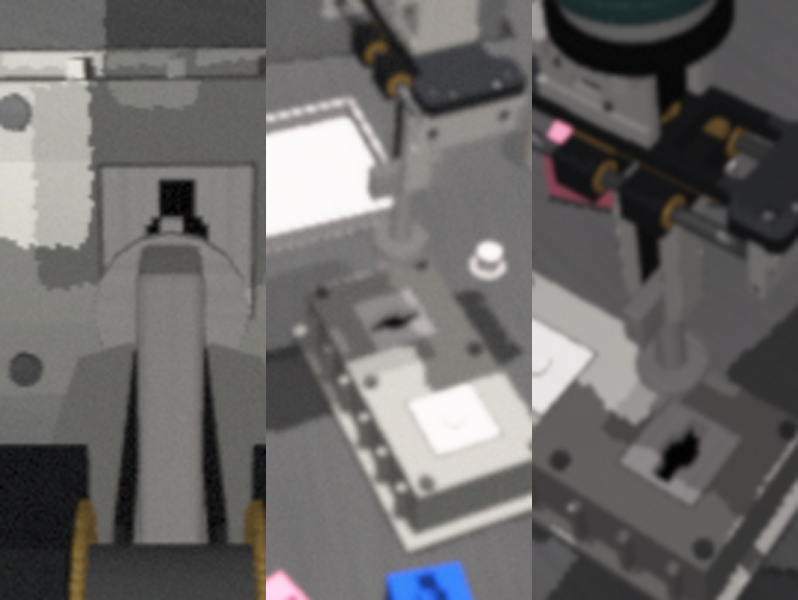

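View pics/w5.png

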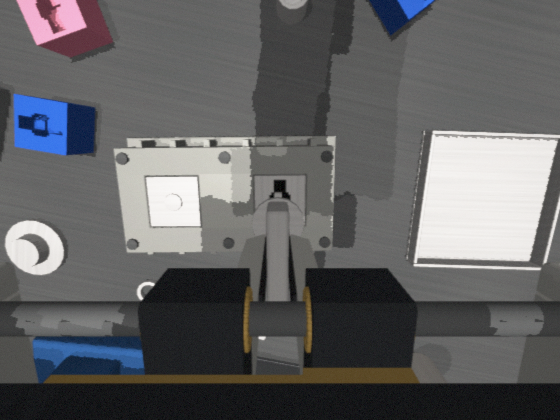

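Run:
```python
from h import *
f=load("w5.pkl");R=np.array(f['s']['ee_rot']);t=np.array(f['s']['eef_pos'])
px=lambda x,y:(220+(x+.5)/2.956-.5,120+(y+.5)/3-.5)
T=lambda uv,z:((onz(f,uv,z)-t)@R*1000).round(1)
zt=t[2]-.081
print("lug end top edge L,R",T(px(160,218),zt+.006),T(px(184,218),zt+.006))
print("collar L,R,top",T(px(97,305),zt+.027),T(px(250,305),zt+.027),T(px(173,233),zt+.030))
print("slot end L,R",T(px(160,181),.06),T(px(194,181),.06))
print("face TL TR",T(px(102,165),.06),T(px(255,165),.06))
print("bar top L,R", T(px(138,272),zt+.102),T(px(206,272),zt+.102))
print("target plug in tool",((np.array([.5798,.084,.06])-t)@R*1000).round(1))
```

```text
lug end top edge L,R [21.5 -2.2 75. ] [21.5  4.4 75. ]
collar L,R,top [  2.9 -18.3  54. ] [ 2.8 21.2 54. ] [22.1  1.3 51. ]
slot end L,R [ 22.   -2.8 141.8] [ 22.    8.9 141.8]
face TL TR [ 27.4 -22.7 141.8] [ 27.4  29.8 141.8]
bar top L,R [ 29.7  -5.1 -21. ] [ 29.7   6.7 -21. ]
target plug in tool [  0.8   3.5 141.8]
```

play_rows --pt "-0.12 0.18 1 0 0 0 -1" --pt "0 0 2 0 0 0 -1" --pt "0 0 1.5 0 0 0 -1" --pt "0 0 0 0 0 0 -1" --pt "0 0 0 0 0 0 -1"

```text
time_s: 8.18
eef_pos: [0.5826, 0.0835, 0.154]
ee_rot: [[-0.977, -0.212, -0.001], [-0.212, 0.977, 0.001], [0.001, 0.001, -1.0]]
force: [-0.7, -0.6, -1.6]
finger_gap: 0.125
```

```bash
python3 snap.py wrist w6;python3 snap.py scene c6;python3 snap.py side s6
python3 - <<'E'
from h import *
f=load("w6.pkl");print(np.round(f['s']['ee_rot'],3))
w,a,b=f,load("s6.pkl"),load("c6.pkl")
cr=lambda F,x,y,W,H:cv2.resize(F["img"][y:y+H,x:x+W,::-1],(266,600),interpolation=cv2.INTER_CUBIC)
cv2.imwrite("pics/g6.png",np.hstack([cr(w,220,120,90,200),cr(a,270,110,70,155),cr(b,220,180,70,155)]))
E
```

```text
8.175 [-0.14   0.601 -0.077  1.746  0.059  0.798  1.54 ] [0.5826 0.0835 0.154 ]
8.225 [-0.14   0.601 -0.077  1.746  0.059  0.799  1.54 ] [0.5826 0.0835 0.1541]
8.275 [-0.14   0.6   -0.077  1.746  0.059  0.799  1.54 ] [0.5827 0.0835 0.1543]
[[-0.977 -0.212 -0.001]
 [-0.212  0.977  0.001]
 [ 0.001  0.001 -1.   ]]
```

View pics/g6.png

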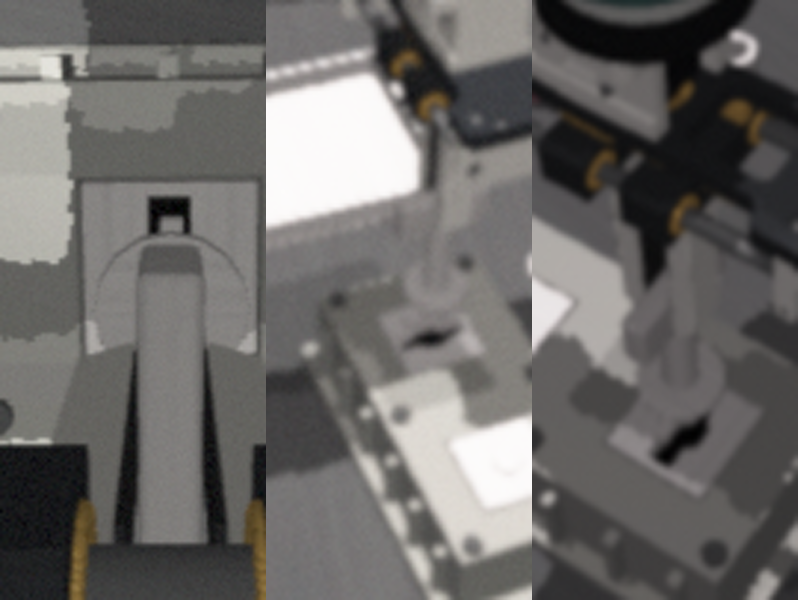

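Run:
```python
from h import *
f=load("w6.pkl");R=np.array(f['s']['ee_rot']);t=np.array(f['s']['eef_pos'])
px=lambda x,y:(220+(x+.5)/2.956-.5,120+(y+.5)/3-.5)
T=lambda uv,z:((onz(f,uv,z)-t)@R*1000).round(1)
zt=t[2]-.081
print("lug",T(px(160,217),zt+.006),T(px(184,217),zt+.006))
print("collar top",T(px(172,233),zt+.030))
print("slot end L,R",T(px(148,197),.06),T(px(190,197),.06))
print("face TL TR BL BR",T(px(82,181),.06),T(px(260,181),.06),T(px(88,353),.06),T(px(258,348),.06))
```

```text
lug [21.7 -2.2 75. ] [21.7  4.4 75. ]
collar top [22.1  1.  51. ]
slot end L,R [24.2 -5.9 94.1] [24.1  6.5 94.1]
face TL TR BL BR [ 28.9 -25.2  94. ] [28.8 27.  94.1] [-23.3 -24.5  94. ] [-21.8  27.5  94.1]
```

play_rows --pt "0 -0.03 1 0 0 0 -1" --pt "0 0 1 0 0 0 -1" --pt "0 0 0.6 0 0 0 -1" --pt "0 0 0 0 0 0 -1" --pt "0 0 0 0 0 0 -1"

```text
time_s: 8.95
eef_pos: [0.583, 0.0832, 0.1269]
ee_rot: [[-0.977, -0.212, -0.0], [-0.212, 0.977, 0.001], [-0.0, 0.001, -1.0]]
force: [0.4, 0.0, -2.7]
finger_gap: 0.128
```

play_rows --pt "0 0 0.3 0 0 0 -1" --pt "0 0 0.3 0 0 0 -1" --pt "0 0 0.2 0 0 0 -1" --pt "0 0 0 0 0 0 -1"

```text
time_s: 9.45
eef_pos: [0.584, 0.0834, 0.1204]
ee_rot: [[-0.977, -0.212, 0.002], [-0.212, 0.977, 0.002], [-0.003, 0.001, -1.0]]
force: [-0.4, 0.7, -2.4]
finger_gap: 0.126
```

play_rows --pt "0 0 0.2 0 0 0 -1" --pt "0 0 0 0 0 0 -1"

```text
time_s: 9.7
eef_pos: [0.5847, 0.0835, 0.1204]
ee_rot: [[-0.977, -0.212, 0.004], [-0.212, 0.977, 0.002], [-0.005, 0.001, -1.0]]
force: [0.6, -0.4, -2.6]
finger_gap: 0.127
```

play_rows --pt "0 0 0.2 0 0 0 -1" --pt "0 0 0 0 0 0 -1"

```text
time_s: 9.95
eef_pos: [0.585, 0.0835, 0.1203]
ee_rot: [[-0.977, -0.211, 0.005], [-0.211, 0.977, 0.002], [-0.006, 0.001, -1.0]]
force: [-0.8, -0.5, -2.3]
finger_gap: 0.121
```

```bash
python3 snap.py wrist w7;python3 snap.py scene c7;python3 snap.py side s7
python3 - <<'E'
from h import *
w,a,b=load("w7.pkl"),load("s7.pkl"),load("c7.pkl")
cr=lambda F,x,y,W,H:cv2.resize(F["img"][y:y+H,x:x+W,::-1],(266,600),interpolation=cv2.INTER_CUBIC)
cv2.imwrite("pics/g7.png",np.hstack([cr(w,220,120,90,200),cr(a,275,125,62,140),cr(b,225,190,62,140)]))
print(w['s']['joint_efforts'],load("w6.pkl")['s']['joint_efforts'],w['s']['force'])
E
```

```text
9.95 [-0.142  0.645 -0.073  1.775  0.065  0.719  1.534] [0.585  0.0835 0.1203]
10.0 [-0.142  0.645 -0.073  1.775  0.065  0.718  1.534] [0.5851 0.0835 0.1202]
10.05 [-0.142  0.645 -0.073  1.775  0.065  0.718  1.534] [0.5851 0.0835 0.1202]
[ 3.87574488e-02 -5.37117612e+01 -2.21954263e-01 -1.61371529e+01
  5.86961280e-02 -3.69121805e-01 -3.99090481e-03] [-5.55927458e-03 -5.15156186e+01 -3.02052582e-01 -1.61706215e+01
  1.20286187e-02  1.02180939e-01 -5.55329407e-04] [-0.75171706 -0.49711679 -2.29395678]
```

View pics/g7.png

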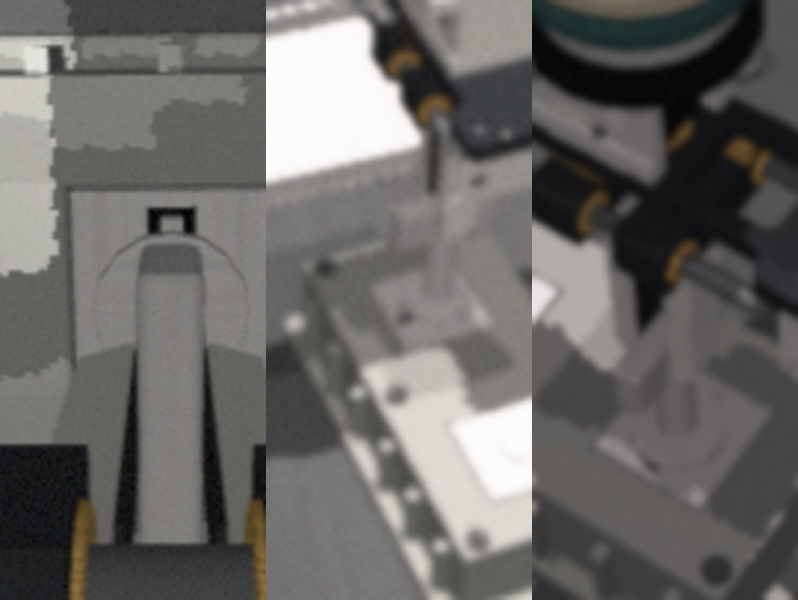

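Run:
```python
from h import *
f=load("w7.pkl");R=np.array(f['s']['ee_rot']);t=np.array(f['s']['eef_pos'])
px=lambda x,y:(220+(x+.5)/2.956-.5,120+(y+.5)/3-.5)
T=lambda uv,z:((onz(f,uv,z)-t)@R*1000).round(1)
zt=t[2]-.081
print("lug",T(px(160,216),zt+.006),T(px(184,216),zt+.006))
print("slot end L,R",T(px(147,207),.06),T(px(196,207),.06))
print("face TL",T(px(68,187),.06),T(px(74,368),.06))
```

```text
lug [22.  -2.2 74.9] [22.   4.4 74.9]
slot end L,R [27.  -5.4 60.1] [27.   7.3 60.1]
face TL [ 32.2 -25.6  60.1] [-16.2 -25.3  60.3]
```

play_rows --pt "0.22 -0.02 0 0 0.3 0 -1" --pt "0 0 0 0 0 0 -1" --pt "0 0 0.2 0 0 0 -1" --pt "0 0 0 0 0 0 -1"

```text
time_s: 10.6
eef_pos: [0.5844, 0.0833, 0.1203]
ee_rot: [[-0.977, -0.211, 0.003], [-0.211, 0.977, 0.002], [-0.003, 0.001, -1.0]]
force: [0.3, -0.2, -2.5]
finger_gap: 0.125
```

play_rows --pt "0.15 0 -0.15 0 0.2 0 -1" --pt "0 0 0 0 0 0 -1"

```text
time_s: 10.85
eef_pos: [0.5823, 0.0827, 0.1208]
ee_rot: [[-0.977, -0.211, -0.002], [-0.211, 0.977, 0.0], [0.002, 0.001, -1.0]]
force: [0.3, 1.0, -2.0]
finger_gap: 0.123
```

play_rows --pt "0.01 -0.03 0.05 0 0 7 -1" --pt "0.01 -0.03 0.05 0 0 7 -1" --pt "0.01 -0.03 0.05 0 0 7 -1" --pt "0 0 0 0 0 0 -1"

```text
time_s: 11.35
eef_pos: [0.5826, 0.0852, 0.1202]
ee_rot: [[-0.987, 0.161, -0.001], [0.161, 0.987, 0.005], [0.002, 0.005, -1.0]]
force: [-1.4, 0.1, 0.3]
finger_gap: 0.121
```

play_rows --pt "0 -0.25 0.05 0 0 0 -1" --pt "0 0 0 0 0 0 -1"

```text
time_s: 11.6
eef_pos: [0.5826, 0.0842, 0.1202]
ee_rot: [[-0.988, 0.157, 0.0], [0.157, 0.988, 0.007], [0.001, 0.007, -1.0]]
force: [-1.7, 0.4, 1.8]
finger_gap: 0.122
```

play_rows --pt "0.01 -0.08 0.08 0.3 0 7 -1" --pt "0.01 -0.05 0.08 0 0 7 -1" --pt "0.01 -0.03 0.08 0 0 7 -1" --pt "0 0 0 0 0 0 -1"

```text
time_s: 12.1
eef_pos: [0.5826, 0.0842, 0.1189]
ee_rot: [[-0.863, 0.505, 0.0], [0.505, 0.863, 0.005], [0.002, 0.004, -1.0]]
force: [0.0, 1.1, 0.1]
finger_gap: 0.126
```

play_rows --pt "0.01 -0.15 0.1 0.2 0 7 -1" --pt "0.01 -0.08 0.1 0 0 7 -1" --pt "0.01 -0.05 0.1 0 0 7 -1" --pt "0 0 0 0 0 0 -1"

```text
time_s: 12.6
eef_pos: [0.5827, 0.0812, 0.1169]
ee_rot: [[-0.625, 0.781, 0.002], [0.781, 0.625, 0.002], [0.001, 0.003, -1.0]]
force: [-0.9, 0.8, 2.0]
finger_gap: 0.128
```

play_rows --pt "0.05 -0.06 0.08 0 0 7 -1" --pt "0.03 -0.04 0.08 0 0 7 -1" --pt "0.01 -0.03 0.06 0 0 5 -1" --pt "0 0 0 0 0 0 -1"

```text
time_s: 13.1
eef_pos: [0.5837, 0.0801, 0.1169]
ee_rot: [[-0.339, 0.941, 0.007], [0.941, 0.339, 0.002], [0.0, 0.007, -1.0]]
force: [-0.7, 1.0, 2.5]
finger_gap: 0.124
```

play_rows --pt "0 0 0.03 0 0 3 -1" --pt "0 0 0 0 0 0 -1"

```text
time_s: 13.35
eef_pos: [0.5838, 0.0801, 0.1169]
ee_rot: [[-0.29, 0.957, 0.006], [0.957, 0.29, 0.003], [0.001, 0.007, -1.0]]
force: [-1.0, 1.5, 3.5]
finger_gap: 0.127
```

```bash
python3 snap.py wrist w8;python3 snap.py scene c8;python3 snap.py side s8
python3 - <<'E'
from h import *
w,a,b=load("w8.pkl"),load("s8.pkl"),load("c8.pkl")
cr=lambda F,x,y,W,H:cv2.resize(F["img"][y:y+H,x:x+W,::-1],(266,600),interpolation=cv2.INTER_CUBIC)
cv2.imwrite("pics/g8.png",np.hstack([cr(w,220,120,90,200),cr(a,275,125,62,140),cr(b,225,190,62,140)]))
E
```

```text
13.35 [-0.402  0.674  0.35   1.791 -0.331  0.727  0.42 ] [0.5838 0.0801 0.1169]
13.4 [-0.402  0.674  0.35   1.791 -0.331  0.727  0.42 ] [0.5838 0.0801 0.1169]
13.45 [-0.402  0.674  0.35   1.791 -0.331  0.727  0.42 ] [0.5838 0.0801 0.1169]
```

View pics/g8.png

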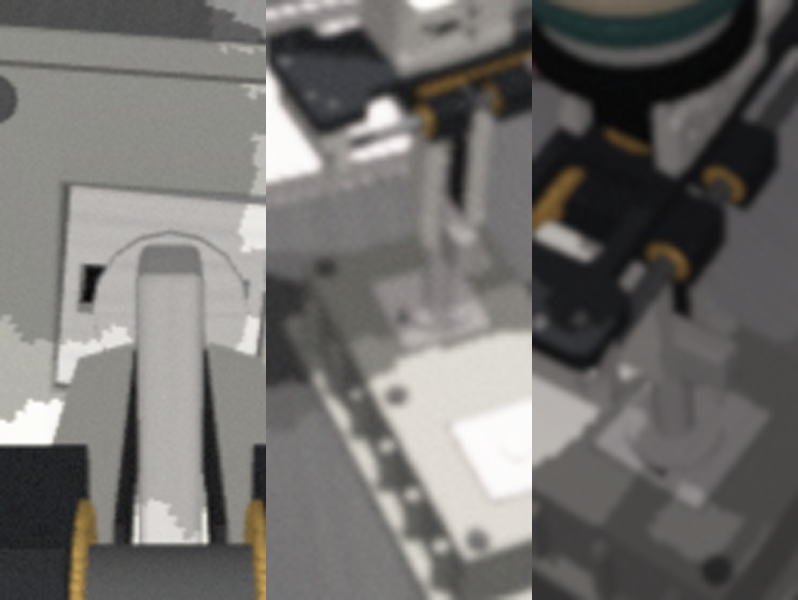

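play_rows --pt "0.05 -0.2 -0.1 0.1 0.1 0 -1" --pt "0 0 -0.3 0 0 0 -1" --pt "0 0 -0.4 0 0 0 -1" --pt "0 0 0 0 0 0 -1" --grip_force 55

```text
time_s: 14.0
eef_pos: [0.5801, 0.0786, 0.1226]
ee_rot: [[-0.29, 0.957, 0.001], [0.957, 0.29, 0.002], [0.002, 0.001, -1.0]]
force: [0.4, 0.3, -5.0]
finger_gap: 0.126
```

play_rows --pt "0.2 0 -0.4 0 0 0 -1" --pt "0 0 -0.7 0 0 0 -1" --pt "0 0 -0.7 0 0 0 -1" --pt "0 0 0 0 0 0 -1"

```text
time_s: 14.5
eef_pos: [0.5794, 0.0799, 0.1416]
ee_rot: [[-0.289, 0.957, 0.0], [0.957, 0.289, 0.001], [0.001, 0.001, -1.0]]
force: [0.5, 0.2, -5.0]
finger_gap: 0.12
```

```bash
python3 snap.py scene c9;python3 snap.py side s9
python3 - <<'E'
from h import *
a,b=load("s9.pkl"),load("c9.pkl")
cr=lambda F,x,y,W,H:cv2.resize(F["img"][y:y+H,x:x+W,::-1],(400,600),interpolation=cv2.INTER_CUBIC)
cv2.imwrite("pics/g9.png",np.hstack([cr(a,265,115,93,140),cr(b,215,180,93,140)]))
E
```

```text
14.5 [-0.418  0.639  0.37   1.778 -0.312  0.782  0.403] [0.5794 0.0799 0.1416]
14.55 [-0.418  0.64   0.37   1.778 -0.312  0.782  0.403] [0.5791 0.0799 0.1414]
```

View pics/g9.png

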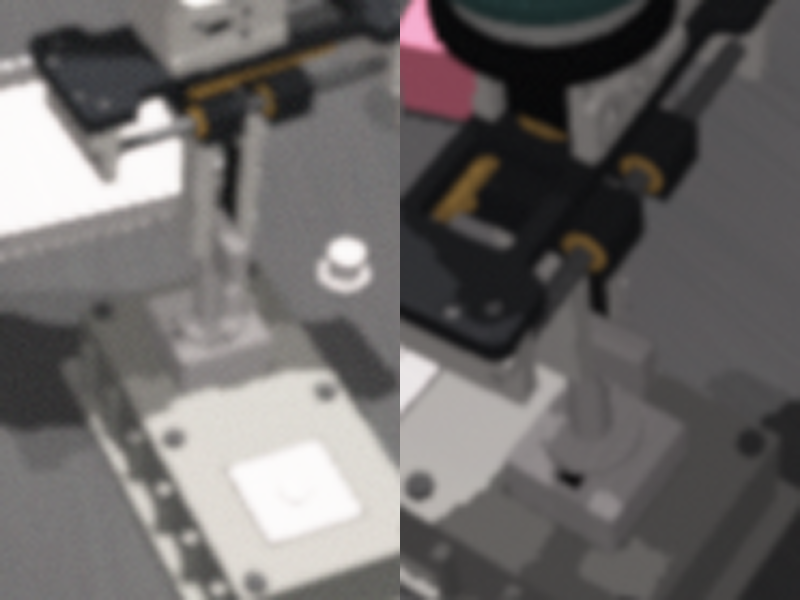

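The plug is rising with the puller and the blank is still seated. Lifting straight up.

play_rows --pt "0 0 -1 0 0 0 -1" --pt "0 0 -1.5 0 0 0 -1" --pt "0 0 -1.5 0 0 0 -1" --pt "0 0 -1.5 0 0 0 -1" --pt "0 0 -1 0 0 0 -1" --pt "0 0 -0.5 0 0 0 -1" --pt "0 0 0 0 0 0 -1" --pt "0 0 0 0 0 0 -1"

```text
time_s: 15.6
eef_pos: [0.5782, 0.08, 0.2163]
ee_rot: [[-0.289, 0.957, -0.001], [0.957, 0.289, 0.001], [0.002, -0.001, -1.0]]
force: [-0.5, -0.0, -4.7]
finger_gap: 0.12
```

play_rows --pt "1 0.1 0 0 0 0 -1" --pt "2 0.3 0 0 0 0 -1" --pt "3 0.4 0 0 0 0 -1" --pt "3.5 0.5 0 0 0 0 -1" --pt "4 0.5 0 0 0 0 -1" --pt "4 0.5 0 0 0 0 -1" --pt "3.5 0.5 0 0 0 0 -1" --pt "2 0.4 0 0 0 0 -1" --pt "0.8 0 0 0 0 0 -1" --pt "0 0 0 0 0 0 -1"

```text
time_s: 16.85
eef_pos: [0.5319, 0.3361, 0.2131]
ee_rot: [[-0.297, 0.955, -0.009], [0.955, 0.297, 0.003], [0.005, -0.008, -1.0]]
force: [0.1, -0.7, -5.5]
finger_gap: 0.122
```

play_rows --pt "0 0 0 0 0 0 -1"

```text
time_s: 16.98
eef_pos: [0.5324, 0.3342, 0.2131]
ee_rot: [[-0.295, 0.956, -0.009], [0.956, 0.295, 0.001], [0.004, -0.008, -1.0]]
force: [0.6, -0.1, -5.2]
finger_gap: 0.125
```

```bash
python3 snap.py scene c10;python3 snap.py side s10
python3 - <<'E'
from h import *
a,b=load("s10.pkl"),load("c10.pkl")
cr=lambda F,x,y,W,H:cv2.resize(F["img"][y:y+H,x:x+W,::-1],(400,400),interpolation=cv2.INTER_CUBIC)
cv2.imwrite("pics/g10.png",np.hstack([cr(a,190,50,200,200),cr(b,290,220,200,200)]))
E
```

```text
16.975 [-0.842  0.623  0.406  1.572 -0.282  1.011 -0.053] [0.5324 0.3342 0.2131]
17.025 [-0.842  0.623  0.406  1.572 -0.282  1.011 -0.053] [0.5325 0.3341 0.2132]
```

View pics/g10.png

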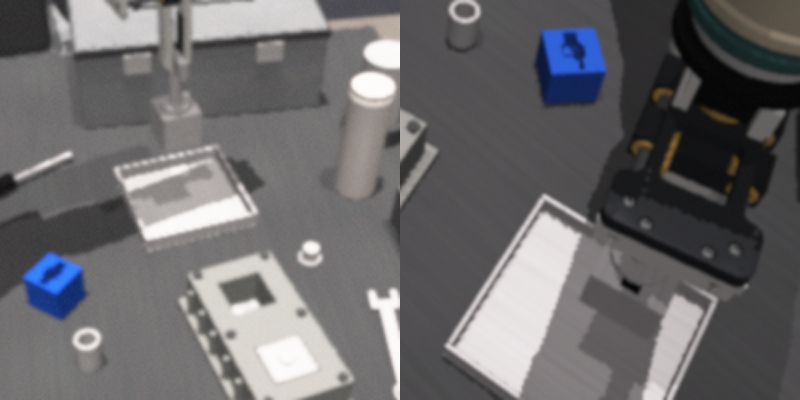

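play_rows --pt "-1.1 0.35 0 -0.5 0 0 -1" --pt "0 0 1.5 0 0 0 -1" --pt "0 0 2 0 0 0 -1" --pt "0 0 2 0 0 0 -1" --pt "0 0 1.5 0 0 0 -1" --pt "0 0 0.7 0 0 0 -1" --pt "0 0 0 0 0 0 -1" --pt "0 0 0 0 0 0 -1"

```text
time_s: 18.08
eef_pos: [0.5412, 0.3203, 0.1315]
ee_rot: [[-0.288, 0.957, 0.001], [0.957, 0.288, 0.003], [0.003, 0.002, -1.0]]
force: [0.5, -0.1, -5.8]
finger_gap: 0.123
```

play_rows --pt "0 0 0.5 0 0 0 -1" --pt "0 0 0.4 0 0 0 -1" --pt "0 0 0.3 0 0 0 -1" --pt "0 0 0.2 0 0 0 -1" --pt "0 0 0 0 0 0 -1"

```text
time_s: 18.7
eef_pos: [0.5419, 0.321, 0.1179]
ee_rot: [[-0.289, 0.957, 0.003], [0.957, 0.289, 0.005], [0.004, 0.004, -1.0]]
force: [-0.2, -0.4, -5.6]
finger_gap: 0.125
```

play_rows --pt "0 0 0.2 0 0 0 -1" --pt "0 0 0 0 0 0 -1"

```text
time_s: 18.95
eef_pos: [0.542, 0.3211, 0.1158]
ee_rot: [[-0.289, 0.957, 0.003], [0.957, 0.289, 0.005], [0.004, 0.004, -1.0]]
force: [0.2, 0.9, -5.6]
finger_gap: 0.125
```

play_rows --pt "0 0 0.15 0 0 0 -1" --pt "0 0 0.15 0 0 0 -1" --pt "0 0 0 0 0 0 -1"

```text
time_s: 19.32
eef_pos: [0.5422, 0.3213, 0.1129]
ee_rot: [[-0.289, 0.957, 0.003], [0.957, 0.289, 0.005], [0.004, 0.005, -1.0]]
force: [-0.2, -0.2, -4.2]
finger_gap: 0.125
```

play_rows --pt "0 0 0.15 0 0 0 -1" --pt "0 0 0 0 0 0 -1"

```text
time_s: 19.58
eef_pos: [0.5431, 0.3216, 0.1122]
ee_rot: [[-0.289, 0.957, 0.005], [0.957, 0.289, 0.006], [0.005, 0.007, -1.0]]
force: [0.5, 0.3, -1.8]
finger_gap: 0.121
```

play_rows --pt "0.0 -0.05 0.15 0 0 0 -1" --pt "0 0 0 0 0 0 -1"

```text
time_s: 19.82
eef_pos: [0.5432, 0.3217, 0.1112]
ee_rot: [[-0.289, 0.957, 0.006], [0.957, 0.289, 0.007], [0.005, 0.008, -1.0]]
force: [0.7, 0.5, -1.8]
finger_gap: 0.124
```

```bash
python3 snap.py scene c11;python3 snap.py side s11
python3 - <<'E'
from h import *
a,b=load("s11.pkl"),load("c11.pkl")
cr=lambda F,x,y,W,H:cv2.resize(F["img"][y:y+H,x:x+W,::-1],(400,400),interpolation=cv2.INTER_CUBIC)
cv2.imwrite("pics/g11.png",np.hstack([cr(a,230,70,120,120),cr(b,310,270,150,150)]))
E
```

```text
19.825 [-0.789  0.733  0.356  1.677 -0.341  0.784  0.017] [0.5432 0.3217 0.1112]
19.875 [-0.789  0.733  0.356  1.677 -0.341  0.784  0.017] [0.5432 0.3216 0.1112]
```

View pics/g11.png

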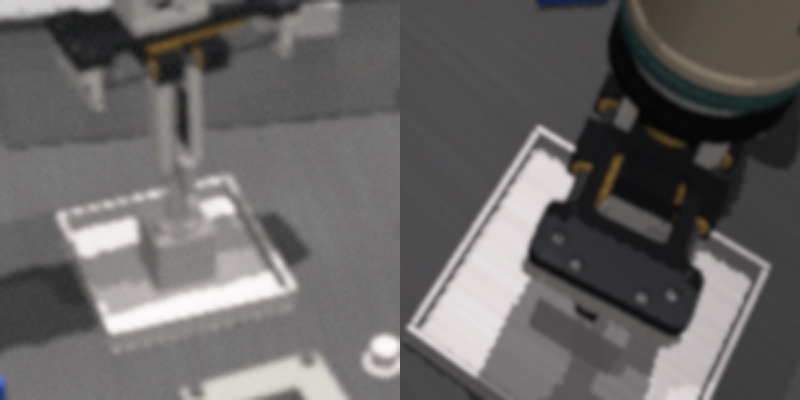

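play_rows --pt "0 0 0.1 0 0 0 -1" --pt "0 0 0 0 0 0 -1" --pt "0 0 0 0 0 0 -0.65" --pt "0 0 0 0 0 0 -0.5" --pt "0 0 0 0 0 0 -0.3" --pt "0 0 0 0 0 0 -0.3" --pt "0 0 0 0 0 0 -0.3" --pt "0 0 0 0 0 0 -0.3"

```text
time_s: 20.92
eef_pos: [0.544, 0.322, 0.1112]
ee_rot: [[-0.289, 0.957, 0.008], [0.957, 0.289, 0.008], [0.005, 0.01, -1.0]]
force: [0.4, -0.2, -0.6]
finger_gap: 0.351
```

play_rows --pt "0 0 -0.5 0 0 0 -0.3" --pt "0 0 -1 0 0 0 -0.3" --pt "0 0 -2 0 0 0 -0.3" --pt "0 0 -3 0 0 0 -0.3" --pt "0 0 -3 0 0 0 -0.3" --pt "0 0 -2 0 0 0 -0.3" --pt "0 0 0 0 0 0 -0.3" --pt "0 0 0 0 0 0 -0.3"

```text
time_s: 21.92
eef_pos: [0.5434, 0.3209, 0.2333]
ee_rot: [[-0.288, 0.957, 0.01], [0.958, 0.288, 0.009], [0.006, 0.012, -1.0]]
force: [0.2, 0.4, -0.1]
finger_gap: 0.346
```

```bash
python3 snap.py scene c12;python3 snap.py side s12;python3 snap.py wrist w12
python3 - <<'E'
from h import *
a,b,w=load("s12.pkl"),load("c12.pkl"),load("w12.pkl")
cr=lambda F,x,y,W,H:cv2.resize(F["img"][y:y+H,x:x+W,::-1],(266,400),interpolation=cv2.INTER_CUBIC)
cv2.imwrite("pics/g12.png",np.hstack([cr(a,240,90,120,180),cr(b,310,240,120,180),cr(w,190,80,180,270)]))
P=cloud(a)
for lab,m in(("blank",(P[...,2]>.055)&(P[...,2]<.066)&(np.hypot(P[...,0]-.6045,P[...,1]+.024)<.025)),("bar",(P[...,2]>.12)&(P[...,2]<.15)&(np.hypot(P[...,0]-.5432,P[...,1]-.3217)<.045)),("plugtop",(P[...,2]>.045)&(P[...,2]<.06)&(np.hypot(P[...,0]-.5432,P[...,1]-.3217)<.05))):
    print(lab,m.sum(),np.median(P[m],0),P[m].max(0),P[m].min(0))
E
```

```text
21.925 [-0.826  0.596  0.418  1.563 -0.274  1.027 -0.041] [0.5434 0.3209 0.2333]
21.975 [-0.826  0.596  0.418  1.563 -0.274  1.027 -0.041] [0.5435 0.3209 0.2333]
22.025 [-0.826  0.597  0.418  1.563 -0.274  1.027 -0.041] [0.5434 0.3208 0.233 ]
blank 312 [ 0.60415464 -0.02506448  0.0597372 ] [ 6.28821368e-01 -5.71686178e-04  6.42984962e-02] [ 0.58024204 -0.04829249  0.05556199]
bar 98 [0.54310254 0.31602255 0.13029201] [0.55588832 0.34989869 0.13425911] [0.53064375 0.29459951 0.12029568]
plugtop 229 [0.54012751 0.31268444 0.05363071] [0.57406205 0.35627738 0.05999517] [0.51241662 0.29359146 0.04521234]
```

View pics/g12.png

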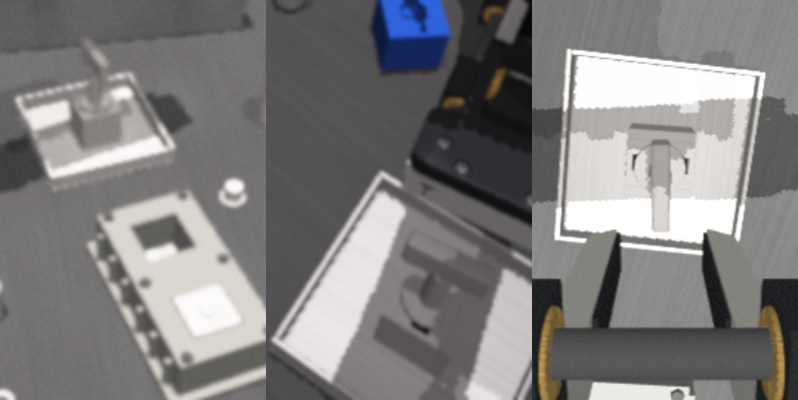

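The plug stands upright near the middle of the tray with the puller seated in it and its T-bar across the slot. The well is empty, the blank is in place, and the gripper is clear.

```bash
python3 -c "
from plant import robot
print(robot.hand_in())"
```

```text
the job is handed in; nothing more can be done
None
```

The job is done and was handed in at about 22 s of the 58 s allowed. I took the puller from its stand, lowered it into the slotted plug and turned it about 86° clockwise, sinking about 4 mm. I then pulled the plug straight up, set it down in the tray and let go.

**Last checks:**
- **In the tray:** the plug is upright near the tray centre. The top of the T-bar measured 0.132 to 0.134 m high, which matches the collar sitting on the plug face. The T-bar lies across the slot.
- **Casing:** the tapped plug's well is empty, and the blank is still flush at z ≈ 0.060 m.
- **Gripper:** it is about 10 cm above the puller and reads no load.

**What disagreed:** during lowering and turning the arm drifted 2 to 3 mm sideways, within the thread's play, and I corrected it each time. The force reading hardly changed when the lugs landed in the plug, so I judged that contact from the height instead.

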